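# Shut and lock the cover of an electronics chassis

## Task

Push the hinged cover of the steel chassis shut from its outside, then set a fingertip in the slot of each of the two blue quarter-turn fasteners and turn both clockwise to their stops, so that the cover is locked down. Use fingertips only: do not reach under or grip the cover, keep off the liner on its inside, and leave the crimp tool, screwdriver and the two jars where they stand.

Things in the scene. Friction and masses are not known exactly. Their poses are not given: they have to be found in the camera images.
- chassis: Open steel box, 240 mm deep (x) x 300 mm wide (y), fixed on a 3 mm bench mat; its front faces the robot (-x). Upper edge 90 mm above the origin, which is at the centre of its underside, on the mat. A hinged cover closes its top; the shut cover's outer face is 95 mm above the origin.
- cover_hinge (a point): Middle of the cover's hinge line, along the box's far edge, 5 mm above the box's upper edge when shut. This frame swings with the cover about a line 5 mm under it: y along the hinge (to the robot's left), -x along the cover to its front edge, z out of its outer face.
- cover_front (a point): Middle of the cover's front edge (nearest the robot), on the outer face, 240 mm from the hinge; axes as cover_hinge. The cover is a 5 mm plate, 240 x 300 mm. Its outer face is plain for 90 mm between the two fasteners, and in a strip 20 mm wide along the front edge: good places to push.
- cover (a joint): Angle of the cover, rad: 0 shut on the box, positive with the front edge raised. Starts 0.35 to 0.75. Friction hinge: it stays at any angle; 1 to 6 N down near the front edge moves it. At 0 it rests on a stop and stays there.
- slot_left (a point): Centre of the left (+y) fastener's slot, on its turning axis, flush with the outer face; 58 mm from the front edge, 85 mm left of the middle. Blue disc 64 mm across, sunk flush; straight slot 28 mm wide, 64 mm long (right across), 14 mm deep, black floor. Turns with it: y along the slot, z up. White mark on its floor at the -y end. Bear on its walls off the axis: a small tip in the middle spins.
- slot_right (a point): The same for the right (-y) fastener, 85 mm right of the middle.
- cam_left (a joint): Turn of the left fastener, rad, clockwise from above: 0 open (slot parallel to the front edge, white mark to the right), 1.571 locked at its stop (slot square to the front edge, white mark at the green dot). Starts 0 to 0.45. Takes 0.12 N m; stays where left. Beyond about 0.8 its tongue is under the box's front flange and holds the shut cover; turned too soon, it keeps the cover from shutting.
- cam_right (a joint): The same for the right fastener; it also locks clockwise.
- crimp_tool: Loose hand tool with two blue handles, about 180 x 55 x 16 mm, lying on the mat to the left of the chassis; long axis x. Origin at mid-length on its underside. Leave it.
- screwdriver: Loose red screwdriver, 170 mm long, 26 mm thick, lying on the mat to the right of the chassis; long axis x. Origin at mid-length on its underside. Leave it.
- jar_0: Loose clear jar of brass contacts with a white cap, 38 mm across, 45 mm high, standing on the mat in front of the chassis. Origin at the centre of its underside. Leave it.
- jar_1: The same with steel contacts.
- cover_liner (a point): Centre of the cover's inside (under) face. A tan insulating sheet, 1.5 mm thick, is glued to that face, to within 6 mm of the cover's front and side edges; it is not to be touched. Axes as cover_hinge.

How it is judged:
By the outcome, as a careful person would: the job done as asked, in the order asked, and still so for the second after the job is handed in, with the robot touching nothing.
It also fails if it takes over 58 s, if anything falls off the work surface, if the arm or the gripper's body presses on something with over 40 N, if the wrist force passes 120 N, or if a joint passes its speed limit or range.

## Robot

A 6-joint arm with a two-finger parallel gripper is mounted at the origin on the work surface. World frame = base frame: x ahead of the robot, y to its left, z up, the work surface at z = 0. Lengths are in m, angles in rad, forces in N, time in s.
With the tool pointing down it reaches from about 0.275 to 0.825 m from the base axis. Payload 4.9 kg.
Tool frame: the origin (TCP) lies on the centre line of the jaws, within the pads' length; the fingertips stand ahead of it and the grasp point (between the pads) lies 2 mm behind it (arm.tips_ahead is the z of the fingertips in the tool frame, in m); z points along the fingers, y is the line along which they close (so a half turn about z gives the same grasp; the last joint's range is limited). The gripper opens to 85 mm and grips with 20 to 120 N. Pads are 22 mm wide; open, the fingers measure 114 mm over their backs; the gripper's body (76 mm by 85 mm) begins 54 mm behind the grasp point. The pads swing forward as they close: fully open they stand 13 mm farther back than shut.
Start: joints at [-1.441, 0.326, -0.193, 1.052, 0, 1.437], TCP at [0.143, -0.531, 0.248] pointing down, gripper open.
Joint ranges: [-2.65, 2.65], [-0.97, 1.79], [-1.3, 1.35], [-1.93, 2.1], [-1.47, 1.37], [-3.14, 3.14]. Speed limits (rad/s): [2.57, 2.57, 3.14, 3.14, 3.14, 3.14].

## Interface

Orientations are given as a rotation vector (axis times angle).
In Python, from cell import state, imaging, order, arm gives the robot as it stands.
- The arm moves only by the shell command python3 -m handwheel 'ROWS'. ROWS is JSON, a list of rows, each an object of numbers: "tx", "ty", "tz": the shift along the tool's x, y, z as a fraction of full scale; "spin": the turn about the tool's z as a fraction of full scale; "fingers": the closure, from -1 (fully open) to 1 (shut). In form: [{"tx": .., "ty": .., "tz": .., "spin": .., "fingers": ..}, ...]. A call has 1 to 12 rows; each row shifts and turns the commanded pose from where the row before left it, along the tool's axes as they then stand; what a row does not reach is not made up. Full scale, the value 1, is 0.25 m for a shift and 180 degrees for a turn. A row lasts 1/12 s, in which the tool goes at most 41.7 mm and 7.16 degrees, less where a joint would pass 70% of its speed; a pose out of reach is approached as far as the arm can. A call with a number of a shift or a turn outside -1 to 1 is refused whole. A call with a gripper value outside its range is refused whole. The fingers move at their own pace and stop on an object; the grip force is fixed at half the most. Time passes only in rows, so rows that do not move let the fingers close. It gives the time, the measured TCP pose, the force, the opening and the grip force at its end, in the units of the state.
- state(): the state, without advancing time (a new reading comes with each control period).
- imaging.camera(name): name is "scene" or "top" or "wrist"; returns (picture, depth): 384x512x3 uint8, red, green, blue; 384x512 float32, m along the optical axis (not along the pixel's ray), 0 where there is no reading.
- imaging.camera_info(name): a dict with "fx", "fy", "cx", "cy" (pixels), "k1" (the pictures are not rectified: a ray, as slopes to the right and down, at radius r is drawn at 1 + k1 r^2 times it, then the intrinsics apply), "extrinsics" (4x4, takes a point from camera to world coordinates). Camera axes: x right, y down, z forward; pixel columns grow to the right and rows downward; lengths in m; the calibration is good to about 2 mm. A picture is of the moment at which its call begins: read the wrist's pose just before it. camera_info takes no time and is no camera call; for the wrist camera it gives the pose at the moment of the call.
- order.close_job(): hands the job in; it is judged then, once.
The state is a dict: "t": time; "joints": joint angles; "dq": joint speeds; "joint_torque": joint torques, N m; "eef_pos": TCP position; "tcp_rot": TCP orientation; "force": force on the tool from outside, world axes, zero at the start; "ft_torque": the same for the moment, N m; "gripper_width": opening from 0.0 (shut) to 1.0 (fully open); "gripper_force": force on a finger pad.
Only numpy, scipy, OpenCV 4.12 (cv2) and the standard library are available. Lean on these libraries where they do the work, as an engineer would, in place of code of your own. Each camera call takes 0.05 s, during which the arm holds its last target. There are 200 camera calls.

## Working session

There is one attempt and no reset: what is moved stays moved. The work goes in short steps, Python scripts to look and compute and a shell command to move; the robot and the scene stay as the last step left them, time stands still between calls to the robot, and variables do not carry over. Pictures are saved under pics/ and viewed, at most 10 in all, crops included, and the job is handed in when it is done.

```bash
ls; mkdir -p pics
cat > h.py <<'E'
import numpy as np, cv2
from cell import state, imaging, order, arm
from scipy.spatial.transform import Rotation as R
def cam(n):
    i=imaging.camera_info(n); p,d=imaging.camera(n); return p,d,i
def ray(i,u,v):
    K=np.array([[i['fx'],0,i['cx']],[0,i['fy'],i['cy']],[0,0,1.]])
    q=cv2.undistortPoints(np.array([[[u,v]]],float),K,np.array([i['k1'],0,0,0.]))[0,0]
    T=np.array(i['extrinsics']); return T[:3,3],T[:3,:3]@np.array([q[0],q[1],1])
def onz(i,u,v,z):
    o,r=ray(i,u,v); return o+r*(z-o[2])/r[2]
def atd(i,d,u,v):
    o,r=ray(i,u,v); return o+r*float(d[int(v),int(u)])
def save(n,p): cv2.imwrite('pics/'+n,cv2.cvtColor(p,cv2.COLOR_RGB2BGR))
E
python3 - <<'E'
from h import *
for n in('scene','top'):
    p,d,i=cam(n); save(n+'0.png',p); np.savez('/tmp/'+n,p=p,d=d,i=i); print(n,i['fx'],i['k1'],np.round(i['extrinsics'],3).tolist())
print(state(), arm.tips_ahead)
E
```

```text
pics
scene 436.7478117571846 0.02463696643950212 [[0.983, -0.125, 0.133, 0.438], [-0.182, -0.606, 0.774, -0.665], [-0.016, -0.786, -0.618, 0.65], [0.0, 0.0, 0.0, 1.0]]
top 457.4822953728403 -0.1325780033352789 [[0.02, -0.987, 0.158, 0.412], [-1.0, -0.023, -0.019, 0.048], [0.023, -0.158, -0.987, 1.16], [0.0, 0.0, 0.0, 1.0]]
{'t': 0.1, 'joints': array([-1.44121768e+00,  3.26866194e-01, -1.93488723e-01,  1.05202437e+00,
       -2.05814806e-05,  1.43662230e+00]), 'dq': array([-0.00148996, -0.00112745,  0.00348899, -0.00095422, -0.00035976,
        0.00118565]), 'joint_torque': array([ 2.93037283e-04, -4.44238687e+01,  2.63037640e+01,  7.86145160e-03,
       -1.03337659e-04,  1.00487725e-06]), 'eef_pos': array([ 0.14334082, -0.53046709,  0.24758024]), 'tcp_rot': array([-3.11274466e+00, -4.12893767e-01,  2.66025889e-05]), 'force': array([-0.74430825,  0.58267752,  0.14295591]), 'ft_torque': array([ 0.01987721, -0.0072357 ,  0.00829164]), 'gripper_force': 0.0, 'gripper_width': 0.9997646277567852} 0.017
```

View pics/scene0.png

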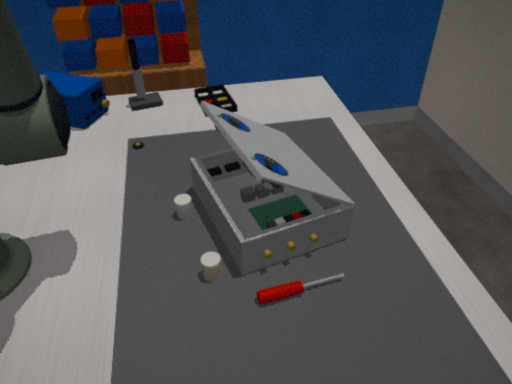

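View pics/top0.png

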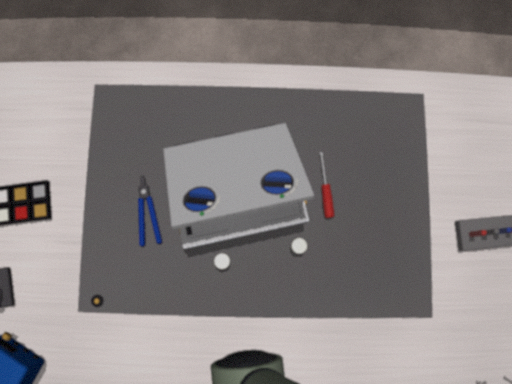

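The top view shows the half-open cover with its corners at about (165,149), (287,125), (312,192) and (172,225). The blue discs are at (200,199) and (277,182), the jars at (222,261) and (299,245), the crimp tool at left and the screwdriver at right. In the scene view the discs are at (235,122) and (270,164).

```bash
cat > m.py <<'E'
from h import *
D={n:np.load('/tmp/%s.npz'%n,allow_pickle=True) for n in('top','scene')}
t=D['top'];p,d,i=t['p'],t['d'],t['i'].item()
s=D['scene'];si=s['i'].item()
def blobs(p,roi,lo,hi,mn=60):
    h=cv2.cvtColor(p,cv2.COLOR_RGB2HSV); m=cv2.inRange(h,lo,hi); z=np.zeros_like(m); x0,y0,x1,y1=roi; z[y0:y1,x0:x1]=m[y0:y1,x0:x1]
    z=cv2.morphologyEx(z,cv2.MORPH_CLOSE,np.ones((9,9),np.uint8))
    n,_,st,c=cv2.connectedComponentsWithStats(z); return [(c[k],st[k]) for k in range(1,n) if st[k,4]>mn]
B=(105,120,50),(130,255,255)
bt=blobs(p,(170,165,305,215),*B); bs=blobs(s['p'],(210,105,295,185),*B)
print(bt,bs)
def tri(a,b):
    o1,r1=ray(i,*a);o2,r2=ray(si,*b); A=np.c_[r1,-r2]; k=np.linalg.lstsq(A,o2-o1,rcond=None)[0]
    q1=o1+r1*k[0];q2=o2+r2*k[1]; return (q1+q2)/2,np.linalg.norm(q1-q2)
bt.sort(key=lambda x:x[0][0]);bs.sort(key=lambda x:x[0][0])
for a,b in zip(bt,bs): print('disc',tri(a[0],b[0]),atd(i,d,*a[0]),atd(si,s['d'],*b[0]))
# cover plane from depth
poly=np.array([[172,155],[284,131],[305,190],[177,219]])
m=cv2.fillPoly(np.zeros(d.shape,np.uint8),[poly],1)
v,u=np.nonzero(m); P=np.array([atd(i,d,a,b) for a,b in zip(u,v) if d[b,a]>0])
for _ in range(5):
    c=P.mean(0); nn=np.linalg.svd(P-c,full_matrices=False)[2][2]; r=(P-c)@nn; P=P[abs(r)<max(.002,2*r.std())]
nn*=np.sign(nn[2]); print('plane',c,nn,r.std(),'angle',np.arccos(nn[2]),'dir',np.arctan2(nn[1],nn[0]))
for q in [(165,149),(287,125),(312,192),(172,225)]:
    o,r=ray(i,*q); print('corner',o+r*((c-o)@nn)/(r@nn))
for q in [(222,261),(299,245)]: print('jar',onz(i,*q,.048))
print('mat z',atd(i,d,250,290),atd(i,d,120,290))
for q in [(142,243),(160,242),(143,178),(328,216),(322,155)]: print('tool',onz(i,*q,.016))
for q in[(185,243),(307,217)]:print('boxfront',onz(i,*q,.093), atd(i,d,*q))
E
python3 m.py
```

```text
[(array([276.77440347, 181.9197397 ]), array([264, 172,  27,  21, 461], dtype=int32)), (array([198.87032967, 198.66153846]), array([185, 188,  29,  23, 455], dtype=int32))] [(array([271.55450237, 165.18009479]), array([256, 155,  30,  20, 211], dtype=int32))]
disc (array([0.59602577, 0.14175094, 0.06940972]), np.float64(0.06326205840951425)) [0.54888591 0.13592124 0.18020575] [ 0.59362038 -0.00496375  0.17565369]
plane [0.61038178 0.06128022 0.16905431] [0.52839852 0.12855504 0.83920713] 0.001080620787411846 angle 0.5749727319996284 dir 0.2386551883339776
corner [0.67747615 0.22841177 0.10120674]
corner [ 0.74333654 -0.06203855  0.1042314 ]
corner [ 0.56206839 -0.10252654  0.22456732]
corner [0.48660118 0.18462254 0.2280972 ]
jar [0.41704615 0.08683481 0.048     ]
jar [ 0.45922622 -0.09906274  0.048     ]
mat z [0.34686284 0.01685272 0.00461386] [0.33797184 0.34255404 0.00149765]
tool [0.45668764 0.28914229 0.016     ]
tool [0.46041613 0.24399532 0.016     ]
tool [0.62167359 0.29546301 0.016     ]
tool [ 0.53500763 -0.17688887  0.016     ]
tool [ 0.69313378 -0.16251194  0.016     ]
boxfront [0.45631976 0.17236929 0.093     ] [0.45639941 0.17259069 0.0911004 ]
boxfront [ 0.52333937 -0.11174656  0.093     ] [ 0.52329893 -0.11168878  0.09338614]
```

```bash
python3 -m handwheel '[{"tz":-0.15,"spin":-0.038,"fingers":1},{"tz":-0.15,"spin":-0.038,"fingers":1},{"tz":-0.15,"spin":-0.038,"fingers":1},{"spin":-0.038,"fingers":1},{"spin":-0.038,"fingers":1},{"spin":-0.038,"fingers":1},{"spin":-0.038,"fingers":1},{"spin":-0.038,"fingers":1},{"spin":-0.038,"fingers":1},{"spin":-0.038,"fingers":1},{"spin":-0.038,"fingers":1},{"spin":-0.038,"fingers":1}]'
python3 -m handwheel '[{"spin":-0.038,"fingers":1},{"spin":-0.038,"fingers":1},{"spin":-0.038,"fingers":1},{"spin":-0.038,"fingers":1},{"spin":-0.038,"fingers":1},{"spin":-0.038,"fingers":1},{"spin":-0.038,"fingers":1},{"spin":-0.038,"fingers":1},{"spin":-0.038,"fingers":1},{"spin":-0.038,"fingers":1},{"spin":-0.038,"fingers":1},{"spin":-0.038,"fingers":1}]'
cat > st.py <<'E'
from h import *
s=state(); M=R.from_rotvec(s['tcp_rot']).as_matrix()
print('t',round(s['t'],2),'tcp',s['eef_pos'].round(4),'xyaw',np.degrees(np.arctan2(M[1,0],M[0,0])).round(2),'zax',M[:,2].round(3),'j',s['joints'].round(3),'F',s['force'].round(1),'T',s['ft_torque'].round(2),'w',round(s['gripper_width'],3),arm.tips_ahead)
import sys
if len(sys.argv)>2:
    d=np.r_[np.array(sys.argv[1:3],float)-s['eef_pos'][:2],0]; print('tool d (units)',(M.T@d/.25).round(4))
E
python3 st.py 0.525 0.039
```

```text
t 0.1 tcp [ 0.1433 -0.5305  0.2476] xyaw 15.11 zax [-0.     0.002 -1.   ] j [-1.441  0.327 -0.193  1.052 -0.     1.437] F [-0.7  0.6  0.1] T [ 0.02 -0.01  0.01] w 1.0 0.017
tool d (units) [ 2.0677 -1.8011  0.0032]invalid input at $[0]: expected keys tx, ty, tz, spin, fingers
invalid input at $[0]: expected keys tx, ty, tz, spin, fingers
```

```bash
python3 -m handwheel '[{"tx":0,"ty":0,"tz":-0.15,"spin":-0.038,"fingers":1},{"tx":0,"ty":0,"tz":-0.15,"spin":-0.038,"fingers":1},{"tx":0,"ty":0,"tz":-0.15,"spin":-0.038,"fingers":1},{"tx":0,"ty":0,"tz":0,"spin":-0.038,"fingers":1},{"tx":0,"ty":0,"tz":0,"spin":-0.038,"fingers":1},{"tx":0,"ty":0,"tz":0,"spin":-0.038,"fingers":1},{"tx":0,"ty":0,"tz":0,"spin":-0.038,"fingers":1},{"tx":0,"ty":0,"tz":0,"spin":-0.038,"fingers":1},{"tx":0,"ty":0,"tz":0,"spin":-0.038,"fingers":1},{"tx":0,"ty":0,"tz":0,"spin":-0.038,"fingers":1},{"tx":0,"ty":0,"tz":0,"spin":-0.038,"fingers":1},{"tx":0,"ty":0,"tz":0,"spin":-0.038,"fingers":1}]'
python3 -m handwheel '[{"tx":0,"ty":0,"tz":0,"spin":-0.038,"fingers":1},{"tx":0,"ty":0,"tz":0,"spin":-0.038,"fingers":1},{"tx":0,"ty":0,"tz":0,"spin":-0.038,"fingers":1},{"tx":0,"ty":0,"tz":0,"spin":-0.038,"fingers":1},{"tx":0,"ty":0,"tz":0,"spin":-0.038,"fingers":1},{"tx":0,"ty":0,"tz":0,"spin":-0.038,"fingers":1},{"tx":0,"ty":0,"tz":0,"spin":-0.038,"fingers":1},{"tx":0,"ty":0,"tz":0,"spin":-0.038,"fingers":1},{"tx":0,"ty":0,"tz":0,"spin":-0.038,"fingers":1},{"tx":0,"ty":0,"tz":0,"spin":-0.038,"fingers":1},{"tx":0,"ty":0,"tz":0,"spin":-0.038,"fingers":1},{"tx":0,"ty":0,"tz":0,"spin":-0.038,"fingers":1}]'
python3 st.py 0.525 0.039
```

```text
t: 1.1
eef_pos: [0.1434, -0.5307, 0.3603]
tcp_rot: [-2.07, -2.362, -0.001]
force: [0.0, 0.6, -0.5]
gripper_width: -0.0
gripper_force: 0.0
t: 2.1
eef_pos: [0.1434, -0.5307, 0.3603]
tcp_rot: [-0.011, -3.141, -0.002]
force: [0.1, -1.0, 0.3]
gripper_width: -0.003
gripper_force: 0.0
t 2.1 tcp [ 0.1434 -0.5307  0.3603] xyaw 179.61 zax [-0.     0.001 -1.   ] j [-1.441  0.28   0.028  1.32  -0.    -1.434] F [ 0.1 -1.   0.3] T [ 0.   -0.01 -0.05] w -0.003 0.017
tool d (units) [-1.5111  2.2891  0.0023]
```

```bash
python3 -m handwheel '[{"tx":-0.084,"ty":0.127,"tz":0,"spin":0,"fingers":1},{"tx":-0.084,"ty":0.127,"tz":0,"spin":0,"fingers":1},{"tx":-0.084,"ty":0.127,"tz":0,"spin":0,"fingers":1},{"tx":-0.084,"ty":0.127,"tz":0,"spin":0,"fingers":1},{"tx":-0.084,"ty":0.127,"tz":0,"spin":0,"fingers":1},{"tx":-0.084,"ty":0.127,"tz":0,"spin":0,"fingers":1},{"tx":-0.084,"ty":0.127,"tz":0,"spin":0,"fingers":1},{"tx":-0.084,"ty":0.127,"tz":0,"spin":0,"fingers":1},{"tx":-0.084,"ty":0.127,"tz":0,"spin":0,"fingers":1},{"tx":-0.084,"ty":0.127,"tz":0,"spin":0,"fingers":1},{"tx":-0.084,"ty":0.127,"tz":0,"spin":0,"fingers":1},{"tx":-0.084,"ty":0.127,"tz":0,"spin":0,"fingers":1}]'
python3 -m handwheel '[{"tx":-0.084,"ty":0.127,"tz":0,"spin":0,"fingers":1},{"tx":-0.084,"ty":0.127,"tz":0,"spin":0,"fingers":1},{"tx":-0.084,"ty":0.127,"tz":0,"spin":0,"fingers":1},{"tx":-0.084,"ty":0.127,"tz":0,"spin":0,"fingers":1},{"tx":-0.084,"ty":0.127,"tz":0,"spin":0,"fingers":1},{"tx":0,"ty":0.127,"tz":0,"spin":-0.038,"fingers":1},{"tx":0,"ty":0,"tz":0,"spin":-0.038,"fingers":1},{"tx":0,"ty":0,"tz":0,"spin":0,"fingers":1}]'
python3 st.py 0.525 0.039
python3 - <<'E'
from h import *
p,d,i=cam('wrist'); save('w1.png',p); print(np.round(i['extrinsics'],3).tolist(),i['fx'],i['k1'])
E
```

```text
t: 3.1
eef_pos: [0.4007, -0.1513, 0.3607]
tcp_rot: [-0.02, -3.141, 0.0]
force: [0.5, -1.4, -0.6]
gripper_width: -0.004
gripper_force: 0.0
t: 3.77
eef_pos: [0.5075, 0.0377, 0.3601]
tcp_rot: [0.363, -3.119, -0.0]
force: [-0.0, 0.6, 0.3]
gripper_width: 0.001
gripper_force: 0.0
t 3.77 tcp [0.5075 0.0377 0.3601] xyaw -166.73 zax [-0.002 -0.    -1.   ] j [-0.071  0.2   -0.077  1.295 -0.    -0.302] F [-0.   0.6  0.3] T [-0.02 -0.02 -0.02] w 0.001 0.017
tool d (units) [-0.0694 -0.0111 -0.0001]
[[-0.229, 0.94, 0.253, 0.442], [0.973, 0.221, 0.061, 0.021], [0.001, 0.26, -0.966, 0.486], [0.0, 0.0, 0.0, 1.0]] 346.07876524442264 -0.06302072892147628
```

View pics/w1.png

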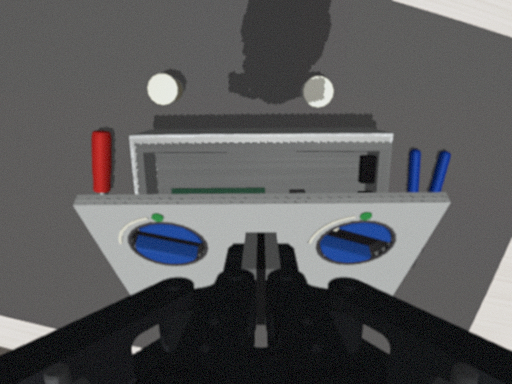

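The wrist view shows the cover's front edge running level from about (77,205) to (448,203). The discs are at (168,243) and (356,243), the fingers are near the middle at u≈262, and the jars are at (163,89) and (318,91).

Run:
```python
from h import *
i=imaging.camera_info('wrist'); c=np.array([0.61038178,0.06128022,0.16905431]);n=np.array([0.52839852,0.12855504,0.83920713])
P={}
for k,q in dict(FR=(77,204),FL=(448,203),dR=(168,243),dL=(356,243)).items():
    o,r=ray(i,*q); P[k]=o+r*((c-o)@n)/(r@n); print(k,P[k].round(4))
f=(P['FR']+P['FL'])/2; e=P['FL']-P['FR']; print(f,np.linalg.norm(e),'yaw',np.arctan2(-e[0],e[1]))
for q in[(132,137),(392,136)]: print(onz(i,*q,.093))
```

```text
FR [ 0.5498 -0.1021  0.2322]
FL [0.4851 0.1817 0.2295]
dR [ 0.5803 -0.0326  0.2024]
dL [0.544  0.1312 0.2002]
[0.51742282 0.03978295 0.23087809] 0.2911202332968008 yaw 0.22426562824476864
[ 0.51424306 -0.11331997  0.093     ]
[0.44722674 0.17495976 0.093     ]
```

```bash
python3 -m handwheel '[{"tx":-0.1,"ty":0,"tz":0.08,"spin":0,"fingers":1},{"tx":0,"ty":0,"tz":0.14,"spin":0,"fingers":1},{"tx":0,"ty":0,"tz":0.14,"spin":0,"fingers":1},{"tx":0,"ty":0,"tz":0.06,"spin":0,"fingers":1},{"tx":0,"ty":0,"tz":0.04,"spin":0,"fingers":1},{"tx":0,"ty":0,"tz":0.04,"spin":0,"fingers":1},{"tx":0,"ty":0,"tz":0.04,"spin":0,"fingers":1}]'; python3 st.py
python3 -m handwheel '[{"tx":0.01,"ty":0,"tz":0.05,"spin":0,"fingers":1},{"tx":0.01,"ty":0,"tz":0.05,"spin":0,"fingers":1},{"tx":0.01,"ty":0,"tz":0.05,"spin":0,"fingers":1},{"tx":0.01,"ty":0,"tz":0.05,"spin":0,"fingers":1}]'; python3 st.py
```

```text
t: 4.4
eef_pos: [0.5331, 0.0407, 0.2266]
tcp_rot: [-0.35, 3.119, -0.001]
force: [0.1, -0.4, 4.5]
gripper_width: -0.0
gripper_force: 1.7
t 4.4 tcp [0.5331 0.0407 0.2266] xyaw -167.19 zax [ 0.003 -0.    -1.   ] j [-0.062  0.311 -0.271  0.985 -0.    -0.285] F [ 0.1 -0.4  4.5] T [-0.09  0.1   0.03] w -0.0 0.017
t: 4.73
eef_pos: [0.5231, 0.0387, 0.1766]
tcp_rot: [-0.352, 3.119, -0.002]
force: [-1.5, 0.1, 4.5]
gripper_width: 0.0
gripper_force: 1.8
t 4.73 tcp [0.5231 0.0387 0.1766] xyaw -167.14 zax [ 0.003 -0.001 -1.   ] j [-0.067  0.339 -0.371  0.859 -0.001 -0.291] F [-1.5  0.1  4.5] T [-0.15  0.38 -0.01] w 0.0 0.017
```

```bash
python3 -m handwheel '[{"tx":0.006,"ty":0,"tz":0.05,"spin":0,"fingers":1},{"tx":0.006,"ty":0,"tz":0.05,"spin":0,"fingers":1},{"tx":0.006,"ty":0,"tz":0.05,"spin":0,"fingers":1},{"tx":0.006,"ty":0,"tz":0.05,"spin":0,"fingers":1},{"tx":0,"ty":0,"tz":0.02,"spin":0,"fingers":1},{"tx":0,"ty":0,"tz":0.016,"spin":0,"fingers":1}]'; python3 st.py
python3 -m handwheel '[{"tx":0,"ty":0,"tz":0.012,"spin":0,"fingers":1},{"tx":0,"ty":0,"tz":0,"spin":0,"fingers":1}]'; python3 st.py
```

```text
t: 5.23
eef_pos: [0.5164, 0.0375, 0.1168]
tcp_rot: [0.353, -3.122, 0.001]
force: [-1.1, -0.8, 1.9]
gripper_width: 0.0
gripper_force: 1.3
t 5.23 tcp [0.5164 0.0375 0.1168] xyaw -167.11 zax [ 0.    -0.001 -1.   ] j [-0.07   0.398 -0.459  0.714 -0.001 -0.295] F [-1.1 -0.8  1.9] T [-0.22  0.41  0.02] w 0.0 0.017
t: 5.4
eef_pos: [0.5167, 0.0376, 0.115]
tcp_rot: [-0.353, 3.121, -0.001]
force: [-4.0, -1.2, 8.8]
gripper_width: -0.001
gripper_force: 4.7
t 5.4 tcp [0.5167 0.0376 0.115 ] xyaw -167.08 zax [ 0.001 -0.001 -1.   ] j [-0.069  0.4   -0.461  0.709 -0.001 -0.295] F [-4.  -1.2  8.8] T [-0.29  0.95  0.03] w -0.001 0.017
```

```bash
python3 -m handwheel '[{"tx":0,"ty":0,"tz":0.008,"spin":0,"fingers":1},{"tx":0,"ty":0,"tz":0.008,"spin":0,"fingers":1},{"tx":0,"ty":0,"tz":0,"spin":0,"fingers":1}]'; python3 st.py
python3 -m handwheel '[{"tx":0,"ty":0,"tz":-0.04,"spin":0,"fingers":1},{"tx":0,"ty":0,"tz":-0.14,"spin":0,"fingers":0.5},{"tx":0.05,"ty":0,"tz":-0.14,"spin":0,"fingers":0.5},{"tx":0.1,"ty":0,"tz":-0.12,"spin":0,"fingers":0.5},{"tx":0.05,"ty":0,"tz":-0.1,"spin":0,"fingers":0.5},{"tx":0,"ty":0,"tz":0,"spin":0,"fingers":0.5},{"tx":0,"ty":0,"tz":0,"spin":0,"fingers":0.5}]'; python3 st.py
python3 - <<'E'
from h import *
p,d,i=cam('wrist'); save('w2.png',p); np.savez('/tmp/w2',p=p,d=d,i=i)
E
```

```text
t: 5.65
eef_pos: [0.5167, 0.0376, 0.1148]
tcp_rot: [-0.354, 3.119, -0.003]
force: [-16.0, -0.8, 41.2]
gripper_width: 0.001
gripper_force: 20.9
t 5.65 tcp [0.5167 0.0376 0.1148] xyaw -167.06 zax [ 0.002 -0.001 -1.   ] j [-0.069  0.399 -0.463  0.706 -0.001 -0.295] F [-16.   -0.8  41.2] T [-0.18  3.33 -0.02] w 0.001 0.017
t: 6.23
eef_pos: [0.4691, 0.0266, 0.247]
tcp_rot: [-0.353, 3.116, -0.001]
force: [0.2, 0.5, -0.1]
gripper_width: 0.251
gripper_force: 0.0
t 6.23 tcp [0.4691 0.0266 0.247 ] xyaw -167.08 zax [ 0.006 -0.    -1.   ] j [-0.101  0.175 -0.399  0.992  0.    -0.326] F [ 0.2  0.5 -0.1] T [ 0.03  0.01 -0.02] w 0.251 0.017
```

View pics/w2.png

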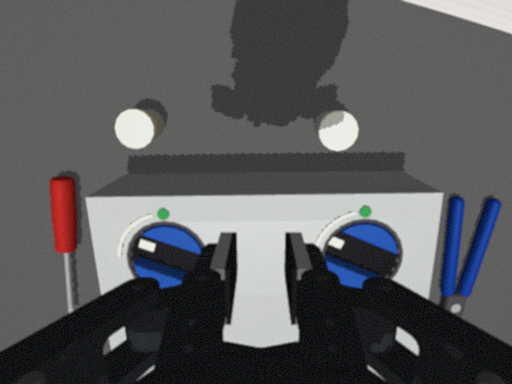

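The cover is shut. Both slots are about 20–25° clockwise from open, with the white marks at (147,245) and (336,243), the discs near (168,257) and (362,255), and the green dots at (163,214) and (365,211). I'll measure the disc centres and slot directions.

```bash
cat > d.py <<'E'
from h import *
import sys
from scipy.optimize import least_squares
D=np.load('/tmp/%s.npz'%sys.argv[1],allow_pickle=True);p,i=D['p'],D['i'].item()
Z=.098; yaw=0.229
h=cv2.cvtColor(p,cv2.COLOR_RGB2HSV)
bl=cv2.inRange(h,(105,150,90),(130,255,255)); wh=cv2.inRange(h,(0,0,170),(180,70,255)); gr=cv2.inRange(h,(50,100,60),(85,255,255))
n,l,st,c=cv2.connectedComponentsWithStats(gr)
for k in range(1,n):
    if st[k,4]<15: continue
    g=onz(i,*c[k],Z); 
    c0=g[:2]+np.array([np.cos(yaw),np.sin(yaw)])*.040
    v,u=np.nonzero(bl); P=np.array([onz(i,a,b,Z)[:2] for a,b in zip(u,v)])
    s=np.linalg.norm(P-c0,axis=1)<.042; Q=P[s]
    # outer boundary: farthest point per angular bin
    th=np.arctan2(*(Q-c0).T[::-1]); b=np.floor(th/.12).astype(int)
    H=np.array([Q[b==x][np.argmax(np.linalg.norm(Q[b==x]-c0,axis=1))] for x in np.unique(b)])
    f=least_squares(lambda x:np.linalg.norm(H-x,axis=1)-.032,c0,loss='soft_l1',f_scale=.001)
    C=f.x
    v,u=np.nonzero(wh); W=np.array([onz(i,a,b,.084)[:2] for a,b in zip(u,v)]); r=np.linalg.norm(W-C,axis=1); W=W[(r<.031)]
    w=W.mean(0)-C
    ex=np.array([np.cos(yaw),np.sin(yaw)]);ey=np.array([-ex[1],ex[0]])
    print('px green',c[k].round(0),'green',g.round(4),'centre',C.round(4),'inl',(abs(f.fun)<.0015).sum(),len(H),'green->c',((C-g[:2])@ex).round(4),((C-g[:2])@ey).round(4),'mark r',np.linalg.norm(w).round(4),len(W),'cam',np.degrees(np.arctan2(-w@ex,-w@ey)).round(1))
    # blue halves
    m=np.zeros(bl.shape,np.uint8); v,u=np.nonzero(bl); m[v[s],u[s]]=255
    nn,ll,ss,cc=cv2.connectedComponentsWithStats(m); o=[x for x in np.argsort(-ss[1:,4])[:2]+1]
    A=[onz(i,*cc[x],Z)[:2] for x in o]; dd=A[0]-A[-1]; dd*=np.sign(dd@ex) if dd@ex else 1
    print('  halves',[ss[x].tolist() for x in o],'cam',np.degrees(np.arctan2(dd@-ey,dd@ex)).round(1)*-1)
E
cat > /tmp/c.py <<'E'
import cv2
p=cv2.imread('pics/w2.png'); cv2.imwrite('pics/w2c.png',cv2.resize(p[180:300,80:450],None,fx=2.1,fy=2.1,interpolation=cv2.INTER_CUBIC))
E
python3 /tmp/c.py; python3 d.py w2
python3 - <<'E'
from h import *
D=np.load('/tmp/w2.npz',allow_pickle=True);i=D['i'].item()
a,b=onz(i,88,197.5,.098),onz(i,441.5,193,.098); e=b-a; print(a,b,np.linalg.norm(e),np.arctan2(-e[0],e[1])); m=(a+b)/2
E
```

```text
px green [365. 211.] green [0.4734 0.1159 0.098 ] centre [0.514  0.1259] inl 28 37 green->c 0.0418 0.0005 mark r 0.0226 168 cam 35.8
  halves [[341, 223, 57, 32, 893], [326, 259, 43, 30, 596]] cam -28.2
px green [163. 214.] green [ 0.5134 -0.0495  0.098 ] centre [ 0.5538 -0.0393] inl 24 36 green->c 0.0417 0.0008 mark r 0.016 195 cam 52.6
  halves [[142, 226, 59, 28, 889], [134, 263, 48, 26, 525]] cam -24.7
[ 0.51357129 -0.11349661  0.098     ] [0.44371042 0.17440561 0.098     ] 0.29625703435510875 0.23805372174076464
```

View pics/w2c.png

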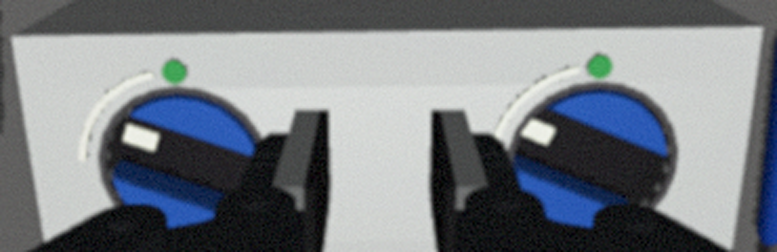

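The crop shows both slots tilted about 15–20° clockwise, with their upper chords clean. I'll fit those edges.

```bash
cat > e.py <<'E'
from h import *
import sys
D=np.load('/tmp/%s.npz'%sys.argv[1],allow_pickle=True);p,i=D['p'],D['i'].item()
yaw=.236; ex=np.array([np.cos(yaw),np.sin(yaw)]);ey=np.array([-ex[1],ex[0]])
h=cv2.cvtColor(p,cv2.COLOR_RGB2HSV); bl=cv2.inRange(h,(105,150,90),(130,255,255))
n,l,st,c=cv2.connectedComponentsWithStats(bl)
for C in np.array([[.514,.1259],[.5538,-.0393]]):
    best=None
    for k in range(1,n):
        if st[k,4]<200: continue
        q=onz(i,*c[k],.098)[:2]-C
        if np.linalg.norm(q)<.03 and q@ex<0: best=k
    x,y,w,hh,_=st[best]; E=[]
    for u in range(x+int(.2*w),x+int(.85*w)): E.append(onz(i,u,np.nonzero(l[:,u]==best)[0].max()+.5,.098)[:2])
    E=np.array(E)-C; X,Y=E@ex,E@ey
    for _ in range(3):
        f=np.polyfit(Y,X,1); r=X-np.polyval(f,Y); g=abs(r)<.001; X,Y=X[g],Y[g]
    print('cam deg',np.degrees(np.arctan(f[0])).round(1),'dist from axis',(f[1]/np.hypot(1,f[0])).round(4),r.std().round(5))
E
python3 e.py w2; python3 st.py 0.5538 -0.0393;  python3 st.py 0.514 0.1259
```

```text
cam deg 23.5 dist from axis -0.0136 0.00027
cam deg 20.3 dist from axis -0.0136 0.00027
t 6.28 tcp [0.4686 0.0267 0.2456] xyaw -167.06 zax [ 0.003  0.    -1.   ] j [-0.101  0.177 -0.4    0.991  0.    -0.326] F [-0.   0.2  0.3] T [0.01 0.01 0.03] w 0.252 0.017
tool d (units) [-0.2731 -0.3338  0.001 ]
t 6.28 tcp [0.4686 0.0267 0.2456] xyaw -167.06 zax [ 0.003  0.    -1.   ] j [-0.101  0.177 -0.4    0.991  0.    -0.326] F [-0.   0.2  0.3] T [0.01 0.01 0.03] w 0.252 0.017
tool d (units) [-0.2659  0.3459  0.0006]
```

```bash
python3 -m handwheel '[{"tx":-0.0665,"ty":0.0865,"tz":0,"spin":0,"fingers":0.4},{"tx":-0.0665,"ty":0.0865,"tz":0,"spin":0,"fingers":0.4},{"tx":-0.0665,"ty":0.0865,"tz":0,"spin":0,"fingers":0.4},{"tx":-0.0665,"ty":0.0865,"tz":0,"spin":0,"fingers":0.4},{"tx":0,"ty":0,"tz":0.12,"spin":0.032,"fingers":0.4},{"tx":0,"ty":0,"tz":0.12,"spin":0.032,"fingers":0.4},{"tx":0,"ty":0,"tz":0.12,"spin":0.032,"fingers":0.4},{"tx":0,"ty":0,"tz":0.09,"spin":0.032,"fingers":0.4},{"tx":0,"ty":0,"tz":0,"spin":0,"fingers":0.4},{"tx":0,"ty":0,"tz":0,"spin":0,"fingers":0.4}]';python3 st.py 0.514 0.1259
python3 - <<'E'
from h import *
p,d,i=cam('wrist'); save('w3.png',p); np.savez('/tmp/w3',p=p,d=d,i=i)
E
```

```text
t: 7.12
eef_pos: [0.5117, 0.126, 0.1303]
tcp_rot: [-0.272, -3.125, 0.001]
force: [0.5, -0.5, 0.6]
gripper_width: 0.301
gripper_force: 0.0
t 7.12 tcp [0.5117 0.126  0.1303] xyaw 170.06 zax [-0.005 -0.    -1.   ] j [ 0.101  0.399 -0.415  0.762  0.     0.275] F [ 0.5 -0.5  0.6] T [-0.   -0.06 -0.03] w 0.301 0.017
tool d (units) [-0.0089  0.0012 -0.    ]
```

View pics/w3.png

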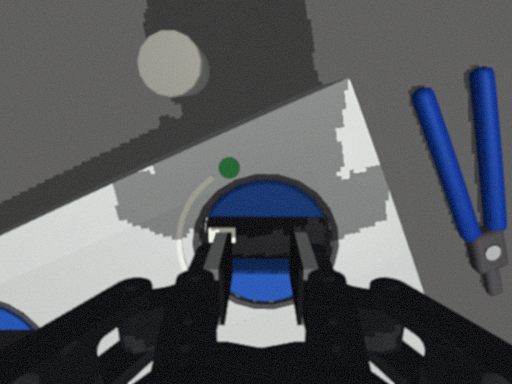

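The slot now lies level in the picture at (268,237), with the fingers symmetric about it at u≈217 and 305, so it is aligned. I'll insert.

```bash
python3 -m handwheel '[{"tx":-0.009,"ty":0.002,"tz":0.03,"spin":0,"fingers":0.4},{"tx":0,"ty":0,"tz":0.02,"spin":0,"fingers":0.4},{"tx":0,"ty":0,"tz":0.02,"spin":0,"fingers":0.4},{"tx":0,"ty":0,"tz":0.02,"spin":0,"fingers":0.4},{"tx":0,"ty":0,"tz":0.015,"spin":0,"fingers":0.4},{"tx":0,"ty":0,"tz":0,"spin":0,"fingers":0.4}]';python3 st.py 0.514 0.1259
```

```text
t: 7.67
eef_pos: [0.5148, 0.126, 0.1053]
tcp_rot: [-0.276, -3.128, 0.0]
force: [-0.4, -1.1, -0.2]
gripper_width: 0.304
gripper_force: 0.0
t 7.67 tcp [0.5148 0.126  0.1053] xyaw 169.92 zax [-0.001 -0.    -1.   ] j [ 0.101  0.433 -0.438  0.701  0.     0.277] F [-0.4 -1.1 -0.2] T [-0.04  0.04 -0.04] w 0.304 0.017
tool d (units) [ 0.0032 -0.0009  0.    ]
```

```bash
python3 -m handwheel '[{"tx":0,"ty":0,"tz":0,"spin":0.033,"fingers":0.4},{"tx":0,"ty":0,"tz":0,"spin":0.033,"fingers":0.4},{"tx":0,"ty":0,"tz":0,"spin":0.033,"fingers":0.4},{"tx":0,"ty":0,"tz":0,"spin":0.033,"fingers":0.4},{"tx":0,"ty":0,"tz":0,"spin":0.033,"fingers":0.4},{"tx":0,"ty":0,"tz":0,"spin":0.033,"fingers":0.4},{"tx":0,"ty":0,"tz":0,"spin":0.033,"fingers":0.4},{"tx":0,"ty":0,"tz":0,"spin":0.033,"fingers":0.4},{"tx":0,"ty":0,"tz":0,"spin":0.033,"fingers":0.4},{"tx":0,"ty":0,"tz":0,"spin":0.033,"fingers":0.4},{"tx":0,"ty":0,"tz":0,"spin":0.033,"fingers":0.4},{"tx":0,"ty":0,"tz":0,"spin":0.033,"fingers":0.4}]';python3 st.py 0.514 0.1259
```

```text
t: 8.67
eef_pos: [0.5144, 0.127, 0.106]
tcp_rot: [-2.051, -2.376, -0.001]
force: [-2.8, 3.3, 0.7]
gripper_width: 0.304
gripper_force: 3.8
t 8.67 tcp [0.5144 0.127  0.106 ] xyaw 98.41 zax [-0.002  0.002 -1.   ] j [ 0.101  0.432 -0.438  0.703  0.003  1.525] F [-2.8  3.3  0.7] T [0.72 0.42 0.15] w 0.304 0.017
tool d (units) [-0.0043 -0.0022 -0.    ]
```

```bash
python3 -m handwheel '[{"tx":0,"ty":0,"tz":0,"spin":0.01,"fingers":0.4},{"tx":0,"ty":0,"tz":0,"spin":0.01,"fingers":0.4},{"tx":0,"ty":0,"tz":0,"spin":0,"fingers":0.4}]';python3 st.py
python3 -m handwheel '[{"tx":0,"ty":0,"tz":0,"spin":0.01,"fingers":0.4},{"tx":0,"ty":0,"tz":0,"spin":0.01,"fingers":0.4},{"tx":0,"ty":0,"tz":0,"spin":0,"fingers":0.4}]';python3 st.py
```

```text
t: 8.92
eef_pos: [0.5144, 0.1271, 0.106]
tcp_rot: [-2.119, -2.315, -0.001]
force: [-2.7, 4.2, 0.8]
gripper_width: 0.297
gripper_force: 2.9
t 8.92 tcp [0.5144 0.1271 0.106 ] xyaw 95.07 zax [-0.002  0.002 -1.   ] j [ 0.101  0.432 -0.438  0.703  0.002  1.584] F [-2.7  4.2  0.8] T [0.81 0.55 0.11] w 0.297 0.017
t: 9.17
eef_pos: [0.5144, 0.1272, 0.106]
tcp_rot: [-2.189, -2.249, -0.001]
force: [-2.7, 4.2, 0.8]
gripper_width: 0.3
gripper_force: 8.1
t 9.17 tcp [0.5144 0.1272 0.106 ] xyaw 91.54 zax [-0.002  0.003 -1.   ] j [ 0.102  0.432 -0.438  0.703  0.003  1.646] F [-2.7  4.2  0.8] T [0.9  0.59 0.36] w 0.3 0.017
```

```bash
python3 -m handwheel '[{"tx":0,"ty":0,"tz":0,"spin":0.01,"fingers":0.4},{"tx":0,"ty":0,"tz":0,"spin":0.006,"fingers":0.4},{"tx":0,"ty":0,"tz":0,"spin":0,"fingers":0.4}]';python3 st.py
```

```text
t: 9.42
eef_pos: [0.5148, 0.1273, 0.1061]
tcp_rot: [-2.244, -2.196, -0.002]
force: [-1.9, 5.8, 1.7]
gripper_width: 0.3
gripper_force: 22.8
t 9.42 tcp [0.5148 0.1273 0.1061] xyaw 88.76 zax [-0.001  0.003 -1.   ] j [ 0.102  0.432 -0.437  0.702  0.003  1.694] F [-1.9  5.8  1.7] T [1.17 0.47 0.84] w 0.3 0.017
```

```bash
python3 -m handwheel '[{"tx":0,"ty":0,"tz":0,"spin":-0.03,"fingers":0.4},{"tx":0,"ty":0,"tz":0,"spin":-0.025,"fingers":0.4},{"tx":0,"ty":0,"tz":-0.05,"spin":0,"fingers":0.4},{"tx":0,"ty":0,"tz":-0.05,"spin":0,"fingers":0.4},{"tx":0,"ty":0,"tz":-0.1,"spin":0,"fingers":0.4},{"tx":0,"ty":0,"tz":-0.15,"spin":-0.038,"fingers":0.4},{"tx":0,"ty":0,"tz":-0.15,"spin":-0.038,"fingers":0.4},{"tx":0,"ty":0,"tz":-0.1,"spin":-0.038,"fingers":0.4},{"tx":0,"ty":0,"tz":0,"spin":-0.038,"fingers":0.4},{"tx":0,"ty":0,"tz":0,"spin":-0.038,"fingers":0.4},{"tx":0,"ty":0,"tz":0,"spin":-0.038,"fingers":0.4},{"tx":0,"ty":0,"tz":0,"spin":-0.038,"fingers":0.4}]'; python3 -m handwheel '[{"tx":0,"ty":0,"tz":0,"spin":-0.037,"fingers":0.4},{"tx":0,"ty":0,"tz":0,"spin":-0.037,"fingers":0.4},{"tx":0,"ty":0,"tz":0,"spin":-0.037,"fingers":0.4},{"tx":0,"ty":0,"tz":0,"spin":-0.037,"fingers":0.4},{"tx":0,"ty":0,"tz":0,"spin":0,"fingers":0.4}]'; python3 st.py 0.5538 -0.0393
python3 - <<'E'
from h import *
p,d,i=cam('wrist'); save('w4.png',p); np.savez('/tmp/w4',p=p,d=d,i=i)
E
```

```text
t: 10.42
eef_pos: [0.5159, 0.1254, 0.2566]
tcp_rot: [0.9, 3.008, -0.001]
force: [-0.4, 0.5, -0.3]
gripper_width: 0.3
gripper_force: 0.0
t: 10.83
eef_pos: [0.5158, 0.1255, 0.2562]
tcp_rot: [0.19, 3.135, -0.002]
force: [-0.7, 0.5, 0.4]
gripper_width: 0.299
gripper_force: 0.0
t 10.83 tcp [0.5158 0.1255 0.2562] xyaw 173.08 zax [ 0.001 -0.001 -1.   ] j [ 1.000e-01  2.850e-01 -2.300e-01  1.055e+00 -1.000e-03  2.210e-01] F [-0.7  0.5  0.4] T [-0.01  0.02  0.01] w 0.299 0.017
tool d (units) [-0.2305 -0.636   0.0009]
```

View pics/w4.png

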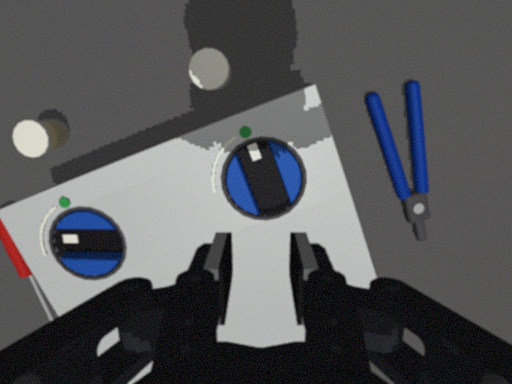

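Left slot now points from (252,150) to (272,208), toward its green dot at (245,132). The right slot is at (88,242), level in the picture as intended. I'll move over the right one.

```bash
python3 -m handwheel '[{"tx":-0.046,"ty":-0.127,"tz":0,"spin":0,"fingers":0.4},{"tx":-0.046,"ty":-0.127,"tz":0,"spin":0,"fingers":0.4},{"tx":-0.046,"ty":-0.127,"tz":0,"spin":0,"fingers":0.4},{"tx":-0.046,"ty":-0.127,"tz":0,"spin":0,"fingers":0.4},{"tx":-0.046,"ty":-0.127,"tz":0,"spin":0,"fingers":0.4},{"tx":0,"ty":0,"tz":0.14,"spin":0,"fingers":0.4},{"tx":0,"ty":0,"tz":0.14,"spin":0,"fingers":0.4},{"tx":0,"ty":0,"tz":0.14,"spin":0,"fingers":0.4},{"tx":0,"ty":0,"tz":0.08,"spin":0,"fingers":0.4},{"tx":0,"ty":0,"tz":0,"spin":0,"fingers":0.4},{"tx":0,"ty":0,"tz":0,"spin":0,"fingers":0.4}]';python3 st.py 0.5538 -0.0393
python3 - <<'E'
from h import *
p,d,i=cam('wrist'); save('w5.png',p); np.savez('/tmp/w5',p=p,d=d,i=i)
E
```

```text
t: 11.8
eef_pos: [0.5524, -0.0387, 0.1305]
tcp_rot: [-0.195, -3.133, 0.0]
force: [0.5, 0.2, 1.3]
gripper_width: 0.3
gripper_force: 0.0
t 11.8 tcp [ 0.5524 -0.0387  0.1305] xyaw 172.86 zax [-0.002  0.    -1.   ] j [-0.203  0.441 -0.346  0.786 -0.    -0.078] F [0.5 0.2 1.3] T [-0.05 -0.07  0.01] w 0.3 0.017
tool d (units) [-0.006  -0.0018 -0.    ]
```

View pics/w5.png

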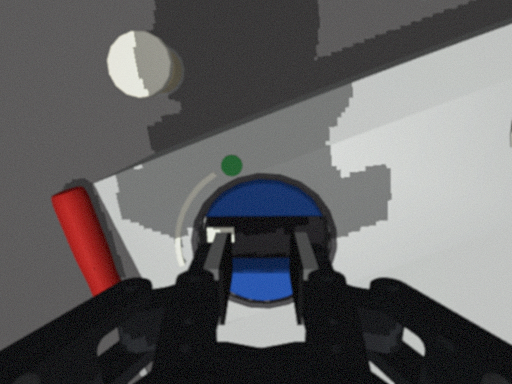

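The right slot is level and centred at (268,237), and looks the same as the left one did before insertion. I'll insert and turn the same way, needing about 3° more.

```bash
python3 -m handwheel '[{"tx":-0.008,"ty":0.0,"tz":0.03,"spin":0,"fingers":0.4},{"tx":0,"ty":0,"tz":0.02,"spin":0,"fingers":0.4},{"tx":0,"ty":0,"tz":0.02,"spin":0,"fingers":0.4},{"tx":0,"ty":0,"tz":0.02,"spin":0,"fingers":0.4},{"tx":0,"ty":0,"tz":0.015,"spin":0,"fingers":0.4},{"tx":0,"ty":0,"tz":0,"spin":0,"fingers":0.4}]';python3 st.py 0.5538 -0.0393
python3 -m handwheel '[{"tx":0,"ty":0,"tz":0,"spin":0.034,"fingers":0.4},{"tx":0,"ty":0,"tz":0,"spin":0.034,"fingers":0.4},{"tx":0,"ty":0,"tz":0,"spin":0.034,"fingers":0.4},{"tx":0,"ty":0,"tz":0,"spin":0.034,"fingers":0.4},{"tx":0,"ty":0,"tz":0,"spin":0.034,"fingers":0.4},{"tx":0,"ty":0,"tz":0,"spin":0.034,"fingers":0.4},{"tx":0,"ty":0,"tz":0,"spin":0.034,"fingers":0.4},{"tx":0,"ty":0,"tz":0,"spin":0.034,"fingers":0.4},{"tx":0,"ty":0,"tz":0,"spin":0.034,"fingers":0.4},{"tx":0,"ty":0,"tz":0,"spin":0.034,"fingers":0.4},{"tx":0,"ty":0,"tz":0,"spin":0.034,"fingers":0.4},{"tx":0,"ty":0,"tz":0,"spin":0.034,"fingers":0.4}]';python3 st.py
```

```text
t: 12.35
eef_pos: [0.5544, -0.0386, 0.1039]
tcp_rot: [-0.193, -3.134, -0.0]
force: [0.1, 0.2, 0.7]
gripper_width: 0.298
gripper_force: 0.0
t 12.35 tcp [ 0.5544 -0.0386  0.1039] xyaw 172.97 zax [-0.001  0.    -1.   ] j [-0.202  0.475 -0.37   0.727 -0.    -0.08 ] F [0.1 0.2 0.7] T [ 0.01 -0.01 -0.01] w 0.298 0.017
tool d (units) [ 0.0022 -0.0029  0.    ]
t: 13.35
eef_pos: [0.5544, -0.0381, 0.1047]
tcp_rot: [-2.034, -2.392, -0.0]
force: [-1.0, 1.1, 1.4]
gripper_width: 0.298
gripper_force: 3.4
t 13.35 tcp [ 0.5544 -0.0381  0.1047] xyaw 99.27 zax [-0.001  0.001 -1.   ] j [-2.020e-01  4.740e-01 -3.700e-01  7.290e-01  1.000e-03  1.207e+00] F [-1.   1.1  1.4] T [0.37 0.27 0.09] w 0.298 0.017
```

```bash
python3 -m handwheel '[{"tx":0,"ty":0,"tz":0,"spin":0.016,"fingers":0.4},{"tx":0,"ty":0,"tz":0,"spin":0.015,"fingers":0.4},{"tx":0,"ty":0,"tz":0,"spin":0.01,"fingers":0.4},{"tx":0,"ty":0,"tz":0,"spin":0,"fingers":0.4}]';python3 st.py
python3 -m handwheel '[{"tx":0,"ty":0,"tz":0,"spin":0.01,"fingers":0.4},{"tx":0,"ty":0,"tz":0,"spin":0.006,"fingers":0.4},{"tx":0,"ty":0,"tz":0,"spin":0,"fingers":0.4}]';python3 st.py
```

```text
t: 13.68
eef_pos: [0.5544, -0.038, 0.1047]
tcp_rot: [-2.177, -2.262, -0.001]
force: [-1.4, 3.1, 0.6]
gripper_width: 0.305
gripper_force: 6.2
t 13.68 tcp [ 0.5544 -0.038   0.1047] xyaw 92.19 zax [-0.001  0.002 -1.   ] j [-2.020e-01  4.740e-01 -3.700e-01  7.290e-01  1.000e-03  1.331e+00] F [-1.4  3.1  0.6] T [0.56 0.33 0.32] w 0.305 0.017
t: 13.93
eef_pos: [0.5545, -0.0379, 0.1048]
tcp_rot: [-2.231, -2.209, -0.0]
force: [-2.4, 4.0, 2.3]
gripper_width: 0.302
gripper_force: 21.1
t 13.93 tcp [ 0.5545 -0.0379  0.1048] xyaw 89.43 zax [-0.001  0.001 -1.   ] j [-2.020e-01  4.740e-01 -3.700e-01  7.290e-01  1.000e-03  1.379e+00] F [-2.4  4.   2.3] T [0.74 0.48 1.05] w 0.302 0.017
```

```bash
python3 -m handwheel '[{"tx":0,"ty":0,"tz":0,"spin":-0.03,"fingers":0.4},{"tx":0,"ty":0,"tz":0,"spin":-0.025,"fingers":0.4},{"tx":0,"ty":0,"tz":-0.05,"spin":0,"fingers":0.4},{"tx":0,"ty":0,"tz":-0.05,"spin":0,"fingers":0.4},{"tx":0,"ty":0,"tz":-0.1,"spin":0,"fingers":0.4},{"tx":0,"ty":0,"tz":-0.15,"spin":-0.038,"fingers":0.4},{"tx":0,"ty":0,"tz":-0.15,"spin":-0.038,"fingers":0.4},{"tx":0,"ty":0,"tz":-0.15,"spin":-0.038,"fingers":0.4},{"tx":0,"ty":0,"tz":-0.1,"spin":-0.038,"fingers":0.4},{"tx":0,"ty":0,"tz":0,"spin":-0.038,"fingers":0.4},{"tx":0,"ty":0,"tz":0,"spin":-0.038,"fingers":0.4},{"tx":0,"ty":0,"tz":0,"spin":-0.038,"fingers":0.4}]'; python3 -m handwheel '[{"tx":0,"ty":0,"tz":0,"spin":-0.038,"fingers":0.4},{"tx":0,"ty":0,"tz":0,"spin":-0.038,"fingers":0.4},{"tx":0,"ty":0,"tz":0,"spin":-0.038,"fingers":0.4},{"tx":0,"ty":0,"tz":0,"spin":-0.038,"fingers":0.4},{"tx":0,"ty":0,"tz":0,"spin":-0.038,"fingers":0.4},{"tx":0,"ty":0,"tz":0,"spin":-0.038,"fingers":0.4},{"tx":0.09,"ty":0.12,"tz":0,"spin":0,"fingers":0.4},{"tx":0.09,"ty":0.12,"tz":0,"spin":0,"fingers":0.4},{"tx":0.09,"ty":0.12,"tz":0,"spin":0,"fingers":0.4},{"tx":0.09,"ty":0,"tz":0,"spin":0,"fingers":0.4},{"tx":0,"ty":0,"tz":0,"spin":0,"fingers":0.4},{"tx":0,"ty":0,"tz":0,"spin":0,"fingers":0.4}]'; python3 st.py
python3 - <<'E'
from h import *
p,d,i=cam('wrist'); save('w6.png',p); np.savez('/tmp/w6',p=p,d=d,i=i)
E
```

```text
t: 14.93
eef_pos: [0.5559, -0.0397, 0.2934]
tcp_rot: [0.883, 3.012, -0.002]
force: [0.6, -0.1, -0.0]
gripper_width: 0.3
gripper_force: 0.0
t: 15.93
eef_pos: [0.4533, 0.0374, 0.2929]
tcp_rot: [-0.221, 3.132, -0.002]
force: [0.2, -0.6, 0.5]
gripper_width: 0.3
gripper_force: 0.0
t 15.93 tcp [0.4533 0.0374 0.2929] xyaw -171.91 zax [ 0.002 -0.001 -1.   ] j [-7.900e-02  1.180e-01 -3.450e-01  1.105e+00 -1.000e-03 -2.210e-01] F [ 0.2 -0.6  0.5] T [ 0.05  0.   -0.04] w 0.3 0.017
```

View pics/w6.png

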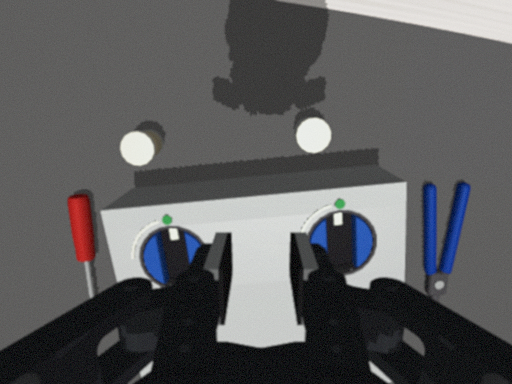

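Both white marks now sit under their green dots: left mark (338,219) with dot (339,203), right mark (174,234) with dot (167,219). The cover is flat and the tools and jars appear unmoved. I'll check the angles numerically.

```bash
python3 - <<'E'
from h import *
D=np.load('/tmp/w6.npz',allow_pickle=True);p,d,i=D['p'],D['d'],D['i'].item()
yaw=.236; ex=np.array([np.cos(yaw),np.sin(yaw)]);ey=np.array([-ex[1],ex[0]])
h=cv2.cvtColor(p,cv2.COLOR_RGB2HSV); bl=cv2.inRange(h,(105,150,90),(130,255,255)); wh=cv2.inRange(h,(0,0,170),(180,70,255))
v,u=np.nonzero(bl); P=np.array([onz(i,a,b,.098)[:2] for a,b in zip(u,v)])
v,u=np.nonzero(wh); W=np.array([onz(i,a,b,.084)[:2] for a,b in zip(u,v)])
for n,C in dict(L=np.array([.514,.1259]),R=np.array([.5538,-.0393])).items():
    w=W-C; w=w[(np.linalg.norm(w,axis=1)<.027)&(abs(w@ey)<.014)]; m=w.mean(0)
    print(n,'mark',len(w),np.linalg.norm(m).round(4),'deg',np.degrees(np.arctan2(-m@ex,-m@ey)).round(1))
    q=P-C; X,Y=q@ex,q@ey; 
    for sg in(1,-1):
        # inner chord edge of the half on side sg; true top edge for the side nearer the camera centre line
        E=[]
        for b in np.arange(-.022,.004,.002):
            k=(X>=b)&(X<b+.002)&(sg*Y>.005)&(sg*Y<.034)
            if k.sum()>3: E.append((b+.001,sg*(sg*Y[k]).min()))
        E=np.array(E); f=np.polyfit(E[:,0],E[:,1],1); print('  side',sg,len(E),'tilt from 90 deg',np.degrees(np.arctan(f[0])).round(1),'dist',f[1].round(4))
for c in[(.50,.04),(.62,.07),(.66,.07)]:pass
t,td,ti=cam('top'); st=cam('scene')
o=[(np.array([onz(ti,*q,.048)[:2] for q in [(222,261),(299,245)]]))]
T0=np.load('/tmp/top.npz',allow_pickle=True)['p']; df=cv2.absdiff(t,T0).max(2); 
for n,r in dict(crimp=(130,170,165,248),driver=(316,150,336,220),jar0=(212,251,232,271),jar1=(289,235,309,255)).items():
    x0,y0,x1,y1=r; print(n,'changed px',(df[y0:y1,x0:x1]>60).sum())
m=[atd(ti,td,*q) for q in[(190,170),(240,165),(285,150),(240,210)]]; print(np.round(m,4).tolist()); save('top1.png',t)
E
python3 st.py
```

```text
L mark 86 0.0208 deg 89.8
  side 1 13 tilt from 90 deg -0.7 dist 0.014
  side -1 13 tilt from 90 deg -0.2 dist -0.0148
R mark 86 0.0207 deg 88.1
  side 1 13 tilt from 90 deg -0.2 dist 0.0144
  side -1 13 tilt from 90 deg -0.1 dist -0.014
crimp changed px 0
driver changed px 0
jar0 changed px 180
jar1 changed px 168
[[0.6277, 0.1665, 0.1015], [0.6426, 0.0487, 0.1014], [0.6822, -0.0579, 0.1003], [0.4606, 0.0473, 0.7412]]
t 16.08 tcp [0.4546 0.037  0.2925] xyaw -171.97 zax [ 0.002 -0.001 -1.   ] j [-0.081  0.121 -0.343  1.105 -0.    -0.221] F [-0.1 -0.4 -0.6] T [-0.03 -0.01  0.02] w 0.298 0.017
```

View pics/top1.png

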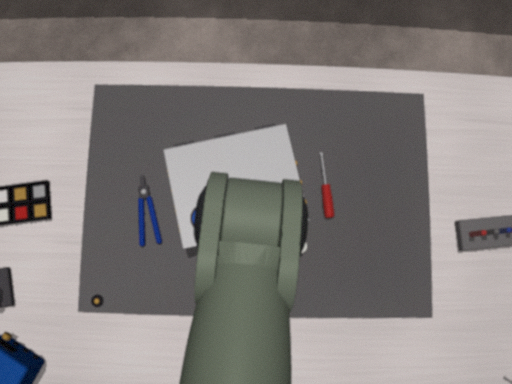

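The top view shows the cover flat, and the crimp tool and screwdriver unmoved. The arm hides the jars here, but the wrist view showed both standing. The slots measure 90° within 1°, so I'll hand in.

```bash
python3 -c "
from cell import order
print(order.close_job())"
```

```text
the job is handed in; nothing more can be done
None
```

The cover is shut, both fasteners are turned clockwise to their stops (slots measured within about 1° of square), nothing else was touched, and the job is handed in at about 16 s of robot time.

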